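Isolate, refill and re-energise the compound feed

TASK

Two pockets of the compound magazine are empty. Turn the isolator's handle to off (level across its sloping face), then lay a spare full-length compound bar flat in each empty pocket, touching bars only while the isolator is off, and once every pocket is filled turn the handle fully back to on (pointing straight up the slope). Leave the bars that are already in place, the short used-down bar and everything else on the worktop where they are.

Things in the scene. Friction and masses are not known exactly. Their poses are not given: they have to be found in the camera images.
- isolator: rotary isolator, fixed: grey enclosure 116 mm wide on a bent steel stand, foot 135 x 130 mm, 0.125 m tall without the handle. Origin at the centre of its foot; x runs to its high back, -x is the low front, z up. The flat face (128 x 116 mm) slopes: its outward normal is (-0.565, 0, 0.825) in this frame (34 deg from vertical, towards -x); up the slope is (0.825, 0, 0.565)
- handle (a joint): turn of the isolator's handle, rad: 0 = off (bar level across the slope, pointer to +y of isolator, at the round mark), 1.571 = on (pointer straight up the slope, at the bar mark). It turns positive about minus the face normal. A spring drives it from the middle (0.785) to the nearer end stop; it takes about 0.2 N m at most
- handle_grip (a point): point on the handle's turning axis inside its grip, 30 mm out from the face. The grip is a black bar 88 mm long, 18 mm wide, 28 mm deep: outer surface 10 mm beyond this point, underside 18 mm behind it (12 mm off the face; a hub of radius 22 mm fills that gap). Frame turns with the handle: y along the bar to its pointer end, z = outward face normal
- handle_pointer (a point): pointer end of the handle's grip bar (white line on top there), 44 mm from the axis, 30 mm out from the face
- magazine: flat aluminium magazine, fixed in place, 140 x 206 x 18 mm, with four open pockets 41 x 95 mm in two rows of two (66 mm apart in x, 100 mm apart in y), pocket floors 6 mm above the worktop, rims at 18 mm, so that a seated bar stands 18 mm proud. Origin at the centre of its underside, y along the pockets' long side
- pocket1 (a point): centre of pocket 1's floor, (-33, 50, 6) mm in the magazine's frame; pocket long axis y, width 41 mm along x
- pocket2 (a point): centre of pocket 2's floor, (-33, -50, 6) mm in the magazine's frame; pocket long axis y, width 41 mm along x
- pocket3 (a point): centre of pocket 3's floor, (33, 50, 6) mm in the magazine's frame; pocket long axis y, width 41 mm along x
- pocket4 (a point): centre of pocket 4's floor, (33, -50, 6) mm in the magazine's frame; pocket long axis y, width 41 mm along x
- bar1: polishing compound bar, a plain rounded block with its paper wrap half off, 33 x 85 x 30 mm; origin at the centre of its underside, long axis y (collides over +-42.5 mm), z up; grasp it across its 33 mm width; lies in one of the magazine's pockets at the start
- bar2: polishing compound bar, a plain rounded block with its paper wrap half off, 33 x 85 x 30 mm; origin at the centre of its underside, long axis y (collides over +-42.5 mm), z up; grasp it across its 33 mm width; lies in one of the magazine's pockets at the start
- bar3: polishing compound bar, a plain rounded block with its paper wrap half off, 33 x 85 x 30 mm; origin at the centre of its underside, long axis y (collides over +-42.5 mm), z up; grasp it across its 33 mm width; a spare, lying on the worktop in front of the robot at the start
- bar4: polishing compound bar, a plain rounded block with its paper wrap half off, 33 x 85 x 30 mm; origin at the centre of its underside, long axis y (collides over +-42.5 mm), z up; grasp it across its 33 mm width; a spare, lying on the worktop in front of the robot at the start
- short_bar: short, used-down compound bar lying among the spares, 33 x 60 x 31 mm; origin at the centre of its underside; stays where it is
- sanding_block: sanding block lying among the spares, 51 x 81 x 22 mm, long axis y; origin at the centre of its underside; stays where it is
- marker: marker pen lying at the front edge, 135 mm long along y, 16 mm thick; origin below its middle; stays
- screwdriver: screwdriver, 178 mm long along y, 30 mm thick; origin below its middle; stays

How it is judged (in metres and radians):
On the way, in this order (a step that is already met when the one before it is completed fails the run):
1. the isolator is switched off (value of joint handle below 0.12 rad), for 0.2 s.
2. both spare bars lie flat in the empty pockets and the others still in theirs, released, with the isolator still off (value of joint handle below 0.12 rad and ((horizontal distance between bar3 and pocket1 below 0.008 m and z of bar3 in the frame of pocket1 below 0.004 m and angle between the y axis of bar3 and the y axis of pocket1, either way round below 0.2 rad) or (horizontal distance between bar3 and pocket2 below 0.008 m and z of bar3 in the frame of pocket2 below 0.004 m and angle between the y axis of bar3 and the y axis of pocket2, either way round below 0.2 rad) or (horizontal distance between bar3 and pocket3 below 0.008 m and z of bar3 in the frame of pocket3 below 0.004 m and angle between the y axis of bar3 and the y axis of pocket3, either way round below 0.2 rad) or (horizontal distance between bar3 and pocket4 below 0.008 m and z of bar3 in the frame of pocket4 below 0.004 m and angle between the y axis of bar3 and the y axis of pocket4, either way round below 0.2 rad)) and ((horizontal distance between bar4 and pocket1 below 0.008 m and z of bar4 in the frame of pocket1 below 0.004 m and angle between the y axis of bar4 and the y axis of pocket1, either way round below 0.2 rad) or (horizontal distance between bar4 and pocket2 below 0.008 m and z of bar4 in the frame of pocket2 below 0.004 m and angle between the y axis of bar4 and the y axis of pocket2, either way round below 0.2 rad) or (horizontal distance between bar4 and pocket3 below 0.008 m and z of bar4 in the frame of pocket3 below 0.004 m and angle between the y axis of bar4 and the y axis of pocket3, either way round below 0.2 rad) or (horizontal distance between bar4 and pocket4 below 0.008 m and z of bar4 in the frame of pocket4 below 0.004 m and angle between the y axis of bar4 and the y axis of pocket4, either way round below 0.2 rad)) and distance of each of bar1, bar2 from where it was at the start of the episode below 0.009 m and linear speed of each of bar1, bar2, bar3, bar4 below 0.02 m/s and contact force between the fingers and bar1 below 0.3 N and contact force between the fingers and bar2 below 0.3 N and contact force between the fingers and bar3 below 0.3 N and contact force between the fingers and bar4 below 0.3 N), for 0.2 s.
At the end, for the whole second after the job is handed in: Handle within 0.12 rad of its on stop; both spare full-length bars lie in pockets, flat on the floor (centre within 8 mm, underside within 4 mm of the floor, yaw within 0.2 rad), at rest; the two bars first in place moved under 9 mm, all other things under 30 mm (value of joint handle above 1.45 rad and ((horizontal distance between bar3 and pocket1 below 0.008 m and z of bar3 in the frame of pocket1 below 0.004 m and angle between the y axis of bar3 and the y axis of pocket1, either way round below 0.2 rad) or (horizontal distance between bar3 and pocket2 below 0.008 m and z of bar3 in the frame of pocket2 below 0.004 m and angle between the y axis of bar3 and the y axis of pocket2, either way round below 0.2 rad) or (horizontal distance between bar3 and pocket3 below 0.008 m and z of bar3 in the frame of pocket3 below 0.004 m and angle between the y axis of bar3 and the y axis of pocket3, either way round below 0.2 rad) or (horizontal distance between bar3 and pocket4 below 0.008 m and z of bar3 in the frame of pocket4 below 0.004 m and angle between the y axis of bar3 and the y axis of pocket4, either way round below 0.2 rad)) and ((horizontal distance between bar4 and pocket1 below 0.008 m and z of bar4 in the frame of pocket1 below 0.004 m and angle between the y axis of bar4 and the y axis of pocket1, either way round below 0.2 rad) or (horizontal distance between bar4 and pocket2 below 0.008 m and z of bar4 in the frame of pocket2 below 0.004 m and angle between the y axis of bar4 and the y axis of pocket2, either way round below 0.2 rad) or (horizontal distance between bar4 and pocket3 below 0.008 m and z of bar4 in the frame of pocket3 below 0.004 m and angle between the y axis of bar4 and the y axis of pocket3, either way round below 0.2 rad) or (horizontal distance between bar4 and pocket4 below 0.008 m and z of bar4 in the frame of pocket4 below 0.004 m and angle between the y axis of bar4 and the y axis of pocket4, either way round below 0.2 rad)) and distance of each of bar1, bar2 from where it was at the start of the episode below 0.009 m and linear speed of each of bar1, bar2, bar3, bar4 below 0.02 m/s and distance of each of short_bar, sanding_block, marker, screwdriver from where it was at the start of the episode below 0.03 m); the robot touches nothing.
It fails at once if a bar is touched with the fingers while the isolator is not off (value of joint handle above 0.4 rad and (contact force between the fingers and bar1 above 1 N or contact force between the fingers and bar2 above 1 N or contact force between the fingers and bar3 above 1 N or contact force between the fingers and bar4 above 1 N)).
It fails at once if another thing on the worktop (short bar, sanding block, marker, screwdriver) is moved by more than 30 mm (distance of any of short_bar, sanding_block, marker, screwdriver from where it was at the start of the episode above 0.03 m).
It fails at once if a bar already in place is taken out of its pocket (distance of any of bar1, bar2 from where it was at the start of the episode above 0.02 m).
It also fails if it takes over 67 s, if anything falls off the work surface, if the arm or the gripper's body presses on something with over 40 N, if the wrist force passes 120 N, or if a joint passes its speed limit or range.

ROBOT

A 6-joint arm with a two-finger parallel gripper is mounted at the origin on a cart in front of the work surface, level with it; the furniture and walls round the work are solid. World frame = base frame: x ahead of the robot, y to its left, z up, the work surface at z = 0. Lengths are in m, angles in degrees, forces in N, time in s.
With the tool pointing down it reaches from about 0.35 to 0.85 m from the base axis. Payload 8.1 kg.
Tool frame: the origin (TCP) lies at the centre of the arm's flange, where the gripper is bolted on; the fingertips stand 173 mm ahead of it and the grasp point (between the pads) lies 155 mm ahead of it; x points along the fingers, y is the direction in which the jaws open and shut, and the axes are right-handed (so a half turn about x gives the same grasp; the last joint's range is limited). The gripper opens to 85 mm and grips with 20 to 120 N. Pads are 22 mm wide; open, the fingers measure 114 mm over their backs; the gripper's body (76 mm by 85 mm) begins 54 mm behind the grasp point. The pads swing forward as they close: fully open they stand 13 mm farther back than shut.
Start: joints at [67.185, 7.471, 85.268, -0, 87.261, -4.893], TCP at [0.185, 0.571, 0.405] pointing down, gripper open.
Joint ranges: [-169.43, 169.43], [-51.17, 129.36], [1.28, 143.12], [-76.62, 256.62], [0, 156.53], [-152.29, 152.29]. Speed limits (degrees/s): [136.94, 136.94, 159.86, 180, 180, 180].

INTERFACE

Orientations are given as [roll, pitch, yaw] about the fixed x, y, z axes, in that order (R = Rz(yaw) Ry(pitch) Rx(roll)).
In Python, from workcell import read_state, grab_frame, finish_job, search_frame, regions_of, landmark_of gives the robot as it stands. The module is installed in compiled form; this text tells all that it offers.
- The arm moves only by the shell command python3 -m crank 'ROWS'. ROWS is JSON, a list of rows, each a list of 7 numbers: the finger opening in cm, from 0 to 8.54, then the shift along the world's x, y, z in cm, then the turn, a rotation vector about the world's x, y, z in degrees. In form: [[gripper, x, y, z, ax, ay, az], ...]. A call has 1 to 10 rows; each row shifts and turns the commanded pose from where the row before left it; what a row does not reach is not made up. A row lasts 1/12 s, in which the tool goes at most 41.7 mm and 7.16 degrees, less where a joint would pass 70% of its speed; a pose out of reach is approached as far as the arm can. A call is refused whole if a number of a shift passes 4.17 or a number of a turn 7.16, either way. A call with a gripper value outside its range is refused whole. The fingers move at their own pace and stop on an object; the grip force is fixed at half the most. Time passes only in rows, so rows that do not move let the fingers close. It gives the time, the measured TCP pose, the force and the opening at its end, in the units of the state.
- read_state(): the state, without advancing time (a new reading comes with each control period).
- grab_frame(name): name is "scene" or "top" or "wrist"; returns a dict with "image" (420x560x3 uint8, blue, green, red), "range_z" (420x560 float32, m along the optical axis (not along the pixel's ray), 0 where there is no reading), "K" (3x3 intrinsics, pixels), "xyz" and "rotation" of the camera in the world. Camera axes: x right, y down, z forward; pixel columns grow to the right and rows downward; lengths in m; the calibration is good to about 2 mm. A picture is of the moment at which its call begins.
- finish_job(): hands the job in, once; it reports no verdict.
Trained networks look in a picture, given as the dict that the camera call returned (one of the last four; its "shot" number tells which), for a name from the list of things; names that differ only in an ending like _2 or _b are one class to them, and where a whole thing is asked for, a point or a joint stands for the part that bears it (a point fixed in the world has none). Each returns a list of dicts, best first, with "confidence" (0 to 1); they miss things now and then, are a little off and sometimes report something else, mostly with a low value. They report only what shows in the picture. A call takes as long as a camera call.
- search_frame(query, picture): "box" ([left, top, right, bottom] in pixels, round what is visible of it).
- regions_of(query, picture): "pixels" (420x560 bool, what is visible of it) and "box" ([left, top, right, bottom] in pixels, round what is visible of it).
- landmark_of(query, picture): "pixel" ([column, row] in pixels: a listed point, or the origin of a listed thing).
The state is a dict: "t": time; "joint_pos": joint angles; "joint_vel": joint speeds; "effort": joint torques, N m; "position": TCP position; "ee_rot": TCP orientation; "ft_force": force on the tool from outside, world axes, zero at the start; "ft_torque": the same for the moment, N m; "grip_width": finger opening in m.
Only numpy, scipy, OpenCV 4.12 (cv2) and the standard library are available. Lean on these libraries where they do the work, as an engineer would, in place of code of your own. Each camera call takes 0.05 s, during which the arm holds its last target. There are 200 camera calls.

## Working session

There is one attempt and no reset: what is moved stays moved. The work goes in short steps, Python scripts to look and compute and a shell command to move; the robot and the scene stay as the last step left them, time stands still between calls to the robot, and variables do not carry over. Pictures are saved under pics/ and viewed, about 8 in all and at most 12, crops included, and the job is handed in when it is done.

```bash
mkdir -p pics; cat > h.py <<'E'
import numpy as np, cv2
from workcell import *
def w(f,px,z=None):
    K=np.array(f["K"]);R=np.array(f["rotation"]);t=np.array(f["xyz"])
    if R.shape!=(3,3):
        from scipy.spatial.transform import Rotation as Ro
        R=Ro.from_euler('xyz',R,degrees=True).as_matrix()
    px=np.atleast_2d(px).astype(float)
    d=np.c_[(px[:,0]-K[0,2])/K[0,0],(px[:,1]-K[1,2])/K[1,1],np.ones(len(px))]
    if z is None:
        i=np.clip(px.round().astype(int),0,[559,419]); s=f["range_z"][i[:,1],i[:,0]][:,None]
    else:
        dw=d@R.T; s=((z-t[2])/dw[:,2])[:,None]
    return (d*s)@R.T+t
def mask_pts(f,m):
    v,u=np.nonzero(m&(f["range_z"]>0)); return w(f,np.c_[u,v])
def rect(P,zlo,zhi):
    P=P[(P[:,2]>zlo)&(P[:,2]<zhi)]
    (c,s,a)=cv2.minAreaRect((P[:,:2]*1000).astype(np.float32)); b=cv2.boxPoints((c,s,a))
    e=max([b[1]-b[0],b[2]-b[1]],key=np.linalg.norm); return np.round(c,1),np.round(s,1),round(np.degrees(np.arctan2(e[1],e[0]))%180,1),len(P)
E
cat > a.py <<'E'
from h import *
s=read_state();print(s["position"],s["ee_rot"],s["t"],s["ft_force"])
for n in ["scene","top"]:
    f=grab_frame(n);cv2.imwrite(f"pics/{n}0.png",f["image"]);print(n,np.round(f["xyz"],3),np.array(f["rotation"]).round(3).tolist(),np.array(f["K"]).round(0).tolist())
    for q in ["bar3","short_bar","sanding_block","marker","screwdriver","magazine","isolator","handle"]:
        for r in regions_of(q,f):
            if r["confidence"]<.3: continue
            P=mask_pts(f,r["pixels"]); z=np.percentile(P[:,2],[5,50,97])
            print(q,round(r["confidence"],2),np.round(r["box"]).tolist(),"z",z.round(3),rect(P,z[2]-.008,z[2]+.01))
    for q in ["handle_grip","handle_pointer","pocket1","pocket2","pocket3","pocket4","isolator","magazine"]:
        for r in landmark_of(q,f)[:2]: print(q,round(r["confidence"],2),np.round(r["pixel"],1),w(f,r["pixel"]).round(4).tolist())
E
python3 a.py
```

```text
[0.18453436 0.5706799  0.4036581 ] [ -94.55873547   89.89565639 -112.48044299] 0.0 [0.20117247 0.70228936 0.26583739]
scene [-0.418 -0.591  0.919] [-127.432, -1.098, -56.686] [[542.0, 0.0, 284.0], [0.0, 542.0, 206.0], [0.0, 0.0, 1.0]]
bar3 0.8 [159.0, 190.0, 192.0, 209.0] z [0.013 0.027 0.036] (array([433.6, 304.3]), array([38. , 88.3]), np.float32(100.7), 172)
bar3 0.77 [194.0, 194.0, 226.0, 211.0] z [0.015 0.027 0.036] (array([457.7, 209.2]), array([36.8, 82.5]), np.float32(101.6), 164)
bar3 0.76 [304.0, 216.0, 337.0, 238.0] z [0.002 0.021 0.03 ] (array([565.5, -78.1]), array([87.7, 34.8]), np.float32(79.9), 209)
bar3 0.7 [337.0, 222.0, 413.0, 307.0] z [0.003 0.077 0.129] (array([ 491.5, -268.3]), array([95.5, 96.8]), np.float32(133.9), 286)
bar3 0.66 [169.0, 177.0, 238.0, 221.0] z [0.    0.012 0.018] (array([481.4, 264.8]), array([149.9, 207.8]), np.float32(106.0), 875)
bar3 0.61 [276.0, 237.0, 309.0, 268.0] z [0.001 0.022 0.031] (array([437.7, -70.7]), array([87.2, 32.6]), np.float32(73.7), 242)
short_bar 0.91 [257.0, 198.0, 281.0, 216.0] z [0.003 0.025 0.031] (array([545.5,  75.
[... 3653 characters left out ...]
 0.58 [412.4 233.1] [[0.4797, -0.2719, 0.1377]]
pocket1 0.88 [159.2 244.5] [[0.4399, 0.3004, 0.0324]]
pocket1 0.74 [151.6 223.6] [[0.4908, 0.3308, 0.0042]]
pocket2 0.88 [159.2 244.5] [[0.4399, 0.3004, 0.0324]]
pocket2 0.74 [151.6 223.6] [[0.4908, 0.3308, 0.0042]]
pocket3 0.88 [159.2 244.5] [[0.4399, 0.3004, 0.0324]]
pocket3 0.74 [151.6 223.6] [[0.4908, 0.3308, 0.0042]]
pocket4 0.88 [159.2 244.5] [[0.4399, 0.3004, 0.0324]]
pocket4 0.74 [151.6 223.6] [[0.4908, 0.3308, 0.0042]]
isolator 0.63 [394.2 235.7] [[0.4744, -0.2432, 0.1014]]
isolator 0.48 [309.2 159.5] [[0.6607, -0.0554, 0.0188]]
magazine 0.56 [176.1 227.2] [[0.4831, 0.2663, 0.017]]
magazine 0.47 [196.1 209.3] [[0.5295, 0.2221, 0.0056]]
```

View pics/top0.png

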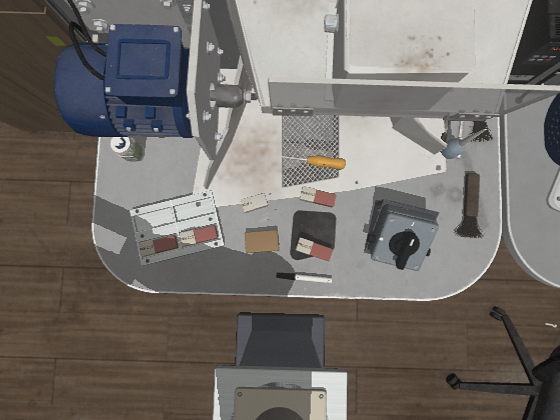

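View pics/scene0.png

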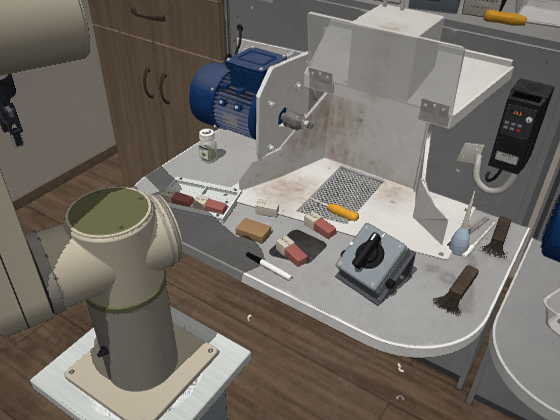

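```bash
cat > b.py <<'E'
from h import *
for n in ["top","scene"]:
    f=grab_frame(n)
    h=max((r for r in regions_of("handle",f) if r["box"][0]>330),key=lambda r:r["confidence"])
    P=mask_pts(f,h["pixels"]); print("handle",len(P),P.mean(0).round(4))
    c=P.mean(0); u,s,v=np.linalg.svd(P-c); print("dir",v.round(3).tolist(), s.round(3))
    i=max((r for r in regions_of("isolator",f) if r["box"][0]>330),key=lambda r:r["confidence"])
    m=i["pixels"]&~cv2.dilate(h["pixels"].astype(np.uint8),np.ones((5,5))).astype(bool)
    Q=mask_pts(f,m)
    best=0
    rng=np.random.default_rng(0)
    for k in range(600):
        a,b,cc=Q[rng.choice(len(Q),3,False)];nn=np.cross(b-a,cc-a);L=np.linalg.norm(nn)
        if L<1e-6: continue
        nn/=L; nn*=np.sign(nn[2])
        if not .7<nn[2]<.95: continue
        I=abs((Q-a)@nn)<.003
        if I.sum()>best: best=I.sum();B=I
    F=Q[B];fc=F.mean(0);nn=np.linalg.svd(F-fc)[2][2];nn*=np.sign(nn[2]);print("face",best,len(Q),fc.round(4),nn.round(3),"yaw of up",np.degrees(np.arctan2(-nn[1],-nn[0])).round(1),"handle height",np.percentile((P-fc)@nn,[10,50,90]).round(3))
E
python3 b.py
```

```text
handle 539 [ 0.4445 -0.2608  0.1177]
dir [[-0.725, 0.12, -0.678], [-0.687, -0.061, 0.724], [0.046, 0.991, 0.126]] [0.605 0.315 0.181]
face 1558 3034 [ 0.4671 -0.2649  0.0985] [-0.547  0.12   0.829] yaw of up -12.4 handle height [0.011 0.036 0.041]
handle 555 [ 0.4374 -0.2694  0.1133]
dir [[-0.789, 0.2, -0.582], [0.474, -0.404, -0.782], [-0.391, -0.893, 0.224]] [0.54  0.309 0.166]
face 1339 3218 [ 0.4515 -0.276   0.0881] [-0.547  0.115  0.829] yaw of up -11.9 handle height [0.01  0.035 0.042]
```

The top view shows the magazine at (175,228) with both front pockets filled and both rear ones empty. The spares are at (317,196) and (315,248), and the handle at (405,250) points up the slope. The hood overhangs the rear, above about row 115. Next I'll get the handle axis and check clearance under the hood.

```bash
cat > c.py <<'E'
from h import *
from scipy.spatial.transform import Rotation as Ro
yaw=np.radians(-12.2);c,s=np.cos(yaw),np.sin(yaw)
n=np.array([-.565*c,-.565*s,.825]);up=np.array([.825*c,.825*s,.565]);left=np.array([-s,c,0])
st=read_state();R=Ro.from_euler('xyz',st["ee_rot"],degrees=True).as_matrix();print("tool axes\n",R.round(3),"jaw yaw",np.degrees(np.arctan2(R[1,1],R[0,1])).round(1))
for nm in ["top","scene"]:
    f=grab_frame(nm)
    h=max((r for r in regions_of("handle",f) if r["box"][0]>330),key=lambda r:r["confidence"])
    P=mask_pts(f,h["pixels"]);fc=np.array([.4671,-.2649,.0985]) if nm=="top" else np.array([.4515,-.276,.0881])
    d=(P-fc)@n; T=P[(d>.034)&(d<.046)]
    a=np.percentile(T@up,[2,98]);b=np.percentile(T@left,[2,98]);dd=np.median(T@n)
    ctr=a.mean()*up+b.mean()*left+dd*n
    print(nm,len(T),"len",np.diff(a),"wid",np.diff(b),"top centre",ctr.round(4),"grip",(ctr-.01*n).round(4),"pointer",(ctr-.01*n+.044*up).round(4))
    if nm=="top":
        u,v=np.meshgrid(np.arange(560),np.arange(420));W=w(f,np.c_[u.ravel(),v.ravel()])
        for x in np.arange(.5,.9,.05):
            k=(abs(W[:,0]-x)<.025)&(abs(W[:,1]+.07)<.13)&(W[:,2]<.9); print(round(x,2),len(W[k]) and W[k,2].max().round(3),end="; ")
        k=(W[:,2]>.2)&(W[:,0]>.4)&(W[:,0]<.75)&(W[:,2]<.9)&(abs(W[:,1])<.5);print(len(W[k]),W[k].min(0) if k.any() else 0)
E
python3 c.py
```

```text
tool axes
 [[-0.     0.308  0.951]
 [-0.     0.951 -0.308]
 [-1.    -0.    -0.   ]] jaw yaw 72.1
top 288 len [0.08076734] wid [0.01640055] top centre [ 0.4371 -0.2625  0.1258] grip [ 0.4426 -0.2636  0.1176] pointer [ 0.4781 -0.2713  0.1424]
0.5 0.06; 0.55 0.036; 0.6 0.035; 0.65 0.534; 0.7 0.526; 0.75 0.526; 0.8 0.483; 0.85 0.405; 33191 [ 0.63460525 -0.35133205  0.20001347]
scene 291 len [0.08193434] wid [0.01762413] top centre [ 0.4335 -0.2644  0.1221] grip [ 0.4391 -0.2655  0.1139] pointer [ 0.4745 -0.2732  0.1387]
```

```bash
python3 -m crank '[[0,2.6,-3,0,0,0,-3.5],[0,2.6,-3,0,0,0,-3.5],[0,2.6,-3,0,0,0,-3.5],[0,2.6,-3,0,0,0,-3.5],[0,2.6,-3,0,0,0,-3.5],[0,2.6,-3,0,0,0,-3.5],[0,2.6,-3,0,0,0,-3.5],[0,2.6,-3,0,0,0,-3.5],[0,2.6,-3,0,0,0,-3.5]]'
python3 -m crank '[[0,0.3,-4,0,0,0,-3.5],[0,0.3,-4,0,0,0,-3.5],[0,0.3,-4,0,0,0,-3.5],[0,0.3,-4,0,0,0,-3.5],[0,0.3,-4,0,0,0,-3.5],[0,0.3,-4,0,0,0,-3.5],[0,0.3,-4,0,0,0,-3.5],[0,0.3,-4,0,0,0,-3.5]]'
cat > look.py <<'E'
import sys
from h import *
from scipy.spatial.transform import Rotation as Ro
st=read_state();R=Ro.from_euler('xyz',st["ee_rot"],degrees=True).as_matrix()
print("t",round(st["t"],2),"pos",st["position"].round(4),"down",R[:,0].round(3),"jaw yaw",np.degrees(np.arctan2(R[1,1],R[0,1])).round(1),"w",round(st["grip_width"],4),"F",st["ft_force"].round(1),"q",np.round(st["joint_pos"],0))
E
python3 look.py; python3 - <<'E'
from h import *
f=grab_frame("wrist");cv2.imwrite("pics/wr1.png",f["image"])
for q in ["bar3","short_bar","sanding_block"]:
    for r in regions_of(q,f):
        P=mask_pts(f,r["pixels"]); z=np.percentile(P[:,2],95); print(q,round(r["confidence"],2),r["box"],round(z,3),rect(P,z-.006,z+.008))
E
```

```text
t: 2.95
position: [0.4195, 0.2992, 0.405]
ee_rot: [81.9, 90.0, 32.3]
ft_force: [-0.0, 0.2, 0.1]
grip_width: 0.0
t: 3.62
position: [0.4422, -0.021, 0.4051]
ee_rot: [70.0, 89.9, -7.6]
ft_force: [0.8, 0.1, -0.1]
grip_width: 0.0
t 3.62 pos [ 0.4422 -0.021   0.4051] down [ 0.001 -0.    -1.   ] jaw yaw 12.4 w 0.0 F [ 0.8  0.1 -0.1] q [ -9. -18. 109.   0.  89. -22.]
bar3 0.88 [346.2, 207.3, 405.0, 274.5] 0.034 (array([571.5, -69. ]), array([66.2, 33.7]), np.float32(79.0), 1141)
bar3 0.8 [244.2, 177.3, 302.2, 255.6] 0.034 (array([442.5, -64.5]), array([69., 33.]), np.float32(71.9), 1202)
bar3 0.72 [318.2, 0.0, 462.9, 19.0] 0.021 (array([510.2, 169.4]), array([140.6,  14.2]), np.float32(12.9), 1404)
short_bar 0.77 [381.1, 82.0, 421.1, 145.1] 0.034 (array([549.9,  77.1]), array([32.9, 59.7]), np.float32(109.2), 1851)
sanding_block 0.83 [286.1, 69.5, 342.0, 153.2] 0.026 (array([455.9,  55.9]), array([50. , 79.7]), np.float32(95.8), 3548)
sanding_block 0.31 [344.6, 204.6, 403.0, 277.3] 0.034 (array([571.5, -69. ]), array([66.2, 33.7]), np.float32(79.0), 1148)
```

View pics/wr1.png

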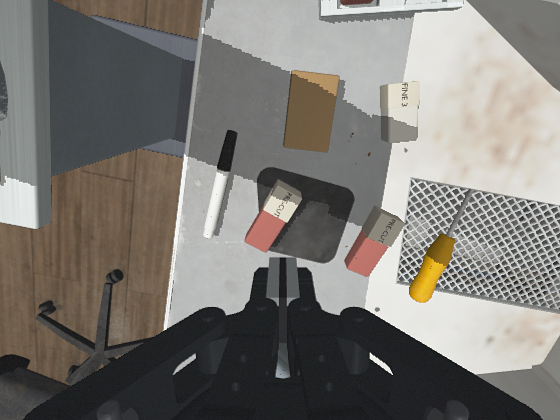

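The wrist view shows the spares at (272,215) and (373,240), with the short bar at (400,110) and the sanding block at (312,110). Next I'll switch the isolator off.

```bash
python3 -m crank '[[0,0.3,-4.05,0,0,0,-3.5],[0,0.3,-4.05,0,0,0,-3.5],[0,0.3,-4.05,0,0,0,-3.5],[0,0.3,-4.05,0,0,0,-3.5],[0,0.3,-4.05,0,0,0,-3.5],[0,0.3,-4.05,0,0,0,-3.5],[0,0.2,-4.05,0,0,0,-3.5],[0,0,0,-3.5,0,0,0],[0,0,0,-3.5,0,0,0],[0,0,0,-3.5,0,0,0]]'
python3 look.py; python3 - <<'E'
from h import *
f=grab_frame("top");cv2.imwrite("pics/iso1.png",cv2.resize(f["image"][180:290,340:460],None,fx=5,fy=5))
E
```

```text
t: 4.65
position: [0.4637, -0.3019, 0.299]
ee_rot: [80.7, 89.9, -21.1]
ft_force: [-0.3, 0.4, 0.2]
grip_width: -0.0001
t 4.65 pos [ 0.4637 -0.3019  0.299 ] down [ 0.002 -0.001 -1.   ] jaw yaw -11.8 w -0.0001 F [-0.3  0.4  0.2] q [-38.   5. 100.   0.  76. -27.]
```

View pics/iso1.png

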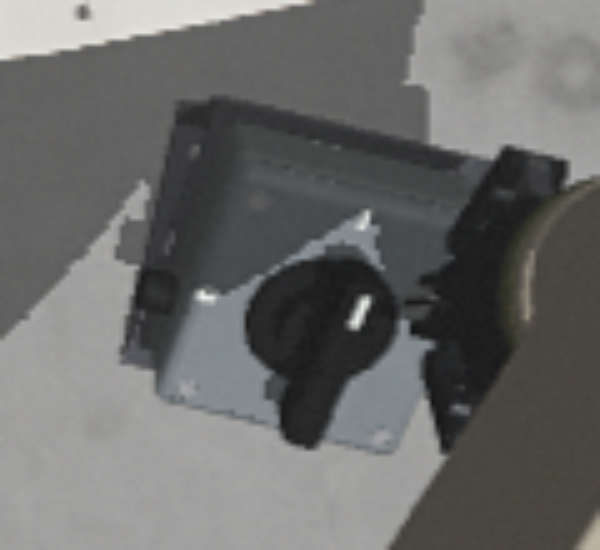

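The closed fingers stand just right of the pointer end, at (415,310) in the crop. Now I'll push.

```bash
python3 -m crank '[[0,0.2,1,0,0,0,0],[0,0.2,1,0,0,0,0],[0,0.2,1,0,0,0,0],[0,0.1,1,0,0,0,0],[0,0,1,-0.1,0,0,0],[0,-0.1,1,-0.1,0,0,0],[0,-0.2,0.5,0,0,0,0],[0,0,0,0,0,0,0],[0,0,0,0,0,0,0]]'
python3 look.py; python3 -m crank '[[0,0.5,-0.5,1.5,0,0,0],[0,0,0,4,0,0,0],[0,0,0,4,0,0,0],[0,0,4,0,0,0,0],[0,0,4,0,0,0,0],[0,0,4,0,0,0,0]]'
python3 - <<'E'
from h import *
f=grab_frame("top");cv2.imwrite("pics/iso2.png",cv2.resize(f["image"][180:290,340:460],None,fx=4,fy=4))
E
```

```text
t: 5.45
position: [0.4666, -0.2371, 0.2981]
ee_rot: [65.3, 90.0, -36.6]
ft_force: [0.0, 0.3, -0.1]
grip_width: 0.0
t 5.45 pos [ 0.4666 -0.2371  0.2981] down [ 0. -0. -1.] jaw yaw -11.9 w 0.0 F [ 0.   0.3 -0.1] q [-33.   0. 104.  -0.  76. -21.]
t: 5.95
position: [0.4715, -0.1224, 0.394]
ee_rot: [83.9, 89.9, -18.2]
ft_force: [1.6, 1.1, -0.6]
grip_width: -0.0004
```

View pics/iso2.png

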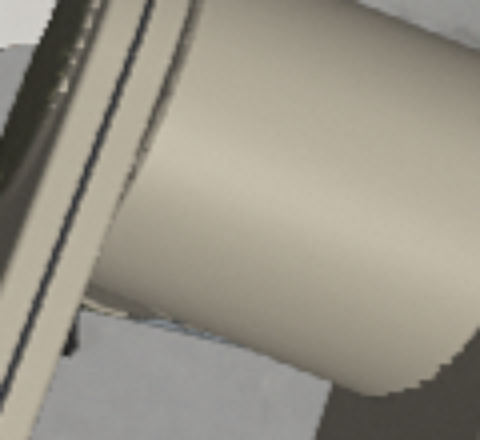

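```bash
python3 -m crank '[[6,3.2,1.5,0,0,0,0.5],[6,3.2,1.5,0,0,0,0.5],[6,3.2,1.5,-1,0,0,0.5],[6,0,0,-4,0,0,0],[6,0,0,-4,0,0,0],[6,0,0,0,0,0,0]]'
python3 look.py; python3 - <<'E'
from h import *
yaw=np.radians(-12.2);c,s=np.cos(yaw),np.sin(yaw);n=np.array([-.565*c,-.565*s,.825]);up=np.array([.825*c,.825*s,.565]);left=np.array([-s,c,0])
ims=[]
for nm in ["scene","wrist"]:
    f=grab_frame(nm);ims.append(cv2.resize(f["image"][200:320,300:440],(400,343)) if nm=="scene" else f["image"][:343])
    if nm=="scene":
        h=[r for r in regions_of("handle",f) if r["box"][0]>330][0];P=mask_pts(f,h["pixels"]);fc=np.array([.4515,-.276,.0881]);T=P[(P-fc)@n>.034];v=np.linalg.svd(T-T.mean(0))[2][0];print("handle along",v@up,v@left)
    else:
        for r in regions_of("bar3",f):
            P=mask_pts(f,r["pixels"]); z=np.percentile(P[:,2],90); print(round(r["confidence"],2),r["box"],round(z,3),rect(P,z-.006,z+.008))
cv2.imwrite("pics/b1.png",np.hstack(ims)[:,:800])
E
```

```text
t: 6.5
position: [0.5648, -0.0769, 0.2935]
ee_rot: [-91.9, 89.2, 167.7]
ft_force: [-2.3, 0.2, -2.6]
grip_width: 0.0602
t 6.5 pos [ 0.5648 -0.0769  0.2935] down [-0.014  0.003 -1.   ] jaw yaw -10.4 w 0.0602 F [-2.3  0.2 -2.6] q [-13.   8.  97.  -0.  76.  -3.]
handle along 0.014144590667690313 -0.9998587631820406
0.94 [268.9, 151.5, 312.4, 253.5] 0.034 (array([571.2, -71.4]), array([70.8, 32.5]), np.float32(78.7), 2733)
0.66 [110.2, 168.6, 165.9, 274.0] 0.034 (array([443.4, -65.7]), array([71.1, 32.7]), np.float32(72.8), 2642)
```

View pics/b1.png

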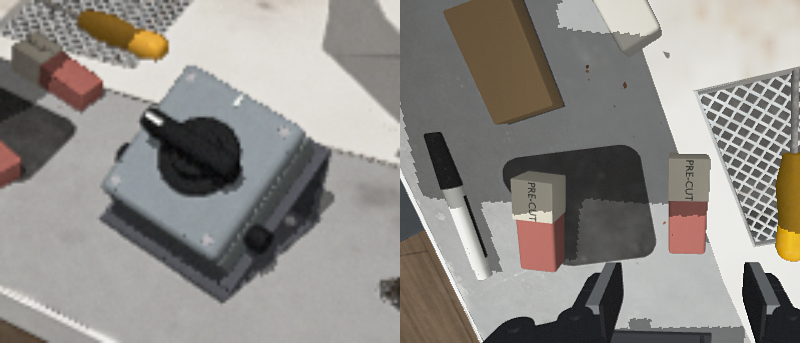

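The left crop shows the handle level, with the pointer at (150,118) at the off mark. In the wrist view the far bar is at (690,205) between the jaws. I'll refine its position now that the arm has settled.

```bash
python3 -m crank '[[6,0,0,0,0,0,0],[6,0,0,0,0,0,0]]'
cat > bar.py <<'E'
from h import *
f=grab_frame("wrist");print("cam",f["xyz"])
for r in regions_of("bar3",f):
    m=r["pixels"];P=mask_pts(f,m);v,u=np.nonzero(m);Q=w(f,np.c_[u,v],.03)
    zs=np.percentile(P[:,2],[5,50,90,98]).round(3)
    print(round(r["confidence"],2),np.round(r["box"]),zs,"depth",rect(P,zs[2]-.012,.06),"proj",rect(np.c_[Q[:,:2],Q[:,2]],0,1))
    c=P.mean(0);e=np.linalg.svd((Q-Q.mean(0))[:,:2],full_matrices=False)[2][0];s=(P[:,:2]-c[:2])@e
    print("   z along y",[(round(float(np.median(P[(s>a)&(s<a+.015),1])),3),round(float(np.median(P[(s>a)&(s<a+.015),2])),4)) for a in np.arange(-.05,.045,.015) if ((s>a)&(s<a+.015)).sum()>10])
E
python3 bar.py; python3 look.py
```

```text
t: 6.87
position: [0.5684, -0.0781, 0.3058]
ee_rot: [87.6, 89.7, -12.8]
ft_force: [0.1, -0.3, 0.5]
grip_width: 0.06
cam [0.5834688  0.00295378 0.27689422]
0.76 [265. 150. 303. 251.] [0.025 0.03  0.034 0.034] depth (array([569.8, -78.5]), array([85.4, 32.1]), np.float32(78.4), 3667) proj (array([570.4, -75.5]), array([85.5, 32.4]), np.float32(78.4), 3754)
   z along y [(-0.037, 0.0288), (-0.046, 0.0333), (-0.061, 0.0334), (-0.076, 0.0295), (-0.09, 0.028), (-0.105, 0.0266), (-0.116, 0.0255)]
0.67 [104. 169. 164. 270.] [0.009 0.028 0.034 0.034] depth (array([440.9, -72.2]), array([85. , 33.5]), np.float32(72.5), 3793) proj (array([445.3, -68.2]), array([89.2, 43.4]), np.float32(71.3), 4650)
   z along y [(-0.034, 0.023), (-0.038, 0.0325), (-0.054, 0.033), (-0.069, 0.0294), (-0.083, 0.0279), (-0.097, 0.0265), (-0.108, 0.0254)]
t 6.97 pos [ 0.5681 -0.0779  0.3048] down [ 0.003 -0.001 -1.   ] jaw yaw -10.4 w 0.0601 F [ 1.  -1.  -0.3] q [-13.   7.  96.  -0.  76.  -2.]
```

```bash
python3 -m crank '[[6,0.2,0,-2.8,0,0,-1],[6,0,0,-3,0,0,0],[6,0,0,-3,0,0,0],[6,0,0,-3,0,0,0],[6,0,0,0,0,0,0],[0,0,0,0,0,0,0],[0,0,0,0,0,0,0],[0,0,0,0,0,0,0],[0,0,0,0,0,0,0],[0,0,0,0,0,0,0]]'
python3 look.py
python3 -m crank '[[0,0,0,0,0,0,0],[0,0,0,0,0,0,0],[0,0,0,2,0,0,0],[0,0,0,3,0,0,0],[0,0,0,3,0,0,0],[0,0,0,3,0,0,0]]'; python3 look.py
```

```text
t: 7.8
position: [0.5711, -0.0779, 0.1877]
ee_rot: [88.3, 89.7, -13.1]
ft_force: [-0.6, -0.2, 7.8]
grip_width: 0.03
t 7.8 pos [ 0.5711 -0.0779  0.1877] down [ 0.005 -0.001 -1.   ] jaw yaw -11.4 w 0.03 F [-0.6 -0.2  7.8] q [-13.  16. 100.  -0.  64.  -1.]
t: 8.3
position: [0.5694, -0.0775, 0.2967]
ee_rot: [88.5, 90.0, -12.9]
ft_force: [0.5, -0.5, -1.4]
grip_width: 0.0302
t 8.3 pos [ 0.5694 -0.0775  0.2967] down [ 0.001 -0.    -1.   ] jaw yaw -11.4 w 0.0302 F [ 0.5 -0.5 -1.4] q [-13.   8.  96.  -0.  76.  -1.]
```

```bash
python3 -m crank '[[0,-0.68,4,0,0,0,2.7],[0,-0.68,4,0,0,0,2.7],[0,-0.68,4,0,0,0,2.7],[0,-0.68,4,0,0,0,2.7],[0,-0.68,4,0,0,0,2.7],[0,-0.68,4,0,0,0,2.7],[0,-0.68,4,0,0,0,2.7],[0,-0.68,4,0,0,0,2.7],[0,-0.68,4,0,0,0,2.7],[0,-0.68,4,0,0,0,2.7]]'
python3 -m crank '[[0,0,0,0,0,0,0],[0,0,0,0,0,0,0],[0,0,0,0,0,0,0]]'
cat > pk.py <<'E'
from h import *
f=grab_frame("wrist");cv2.imwrite("pics/pk1.png",f["image"])
for r in regions_of("magazine",f)[:1]:
    P=mask_pts(f,r["pixels"]);print("mag",round(r["confidence"],2),rect(P,.012,.03))
for r in regions_of("bar3",f)[:4]:
    P=mask_pts(f,r["pixels"]);z=np.percentile(P[:,2],90);print("bar",round(r["confidence"],2),np.round(r["box"]),round(z,3),rect(P,z-.012,z+.01))
for r in landmark_of("pocket1",f)[:5]: print("pocket",round(r["confidence"],2),np.round(r["pixel"]),w(f,r["pixel"],.006).round(4),w(f,r["pixel"]).round(4))
u,v=np.meshgrid(np.arange(560),np.arange(420));W=w(f,np.c_[u.ravel(),v.ravel()]);g=(f["range_z"].ravel()>0)
# empty-pocket floor points
K=g&(W[:,2]>.004)&(W[:,2]<.0135)&(W[:,0]>.4)&(W[:,0]<.6)&(W[:,1]>.15)&(W[:,1]<.4)
m=K.reshape(420,560).astype(np.uint8);m=cv2.morphologyEx(m,cv2.MORPH_OPEN,np.ones((3,3)));nl,lab,stt,_=cv2.connectedComponentsWithStats(m)
for i in range(1,nl):
    if stt[i,4]>400:
        Q=W[(lab==i).ravel()];print("floor",stt[i].tolist(),np.median(Q[:,2]).round(4),rect(Q,0,.02))
E
python3 look.py;python3 pk.py
```

```text
t: 9.13
position: [0.501, 0.3244, 0.2959]
ee_rot: [100.6, 89.9, 26.3]
ft_force: [0.7, -0.6, -1.1]
grip_width: 0.0303
t: 9.38
position: [0.5015, 0.3225, 0.2952]
ee_rot: [59.0, 90.0, -15.3]
ft_force: [-0.3, -0.9, -1.0]
grip_width: 0.03
t 9.38 pos [0.5015 0.3225 0.2952] down [ 0.001 -0.    -1.   ] jaw yaw 15.6 w 0.03 F [-0.3 -0.9 -1. ] q [28. 11. 93. -0. 76. 12.]
bar 0.66 [173. 155. 229. 261.] 0.039 (array([438.7, 305. ]), array([33.3, 85.6]), np.float32(106.2), 4345)
bar 0.64 [246. 185. 322. 350.] 0.141 (array([501.7, 322.1]), array([35.2, 85.8]), np.float32(106.1), 10492)
bar 0.62 [188. 264. 232. 316.] 0.039 (array([456.5, 233.2]), array([28.8, 34.9]), np.float32(105.2), 1033)
floor [175, 151, 53, 47, 405] 0.0082 (array([430.3, 329.3]), array([40. , 39.3]), np.float32(14.8), 405)
floor [258, 151, 51, 36, 1810] 0.008 (array([493.8, 351.6]), array([41.3, 30. ]), np.float32(15.7), 1810)
floor [276, 344, 50, 29, 775] 0.0084 (array([565. , 164.6]), array([51.1, 36.9]), np.float32(17.8), 775)
```

View pics/pk1.png

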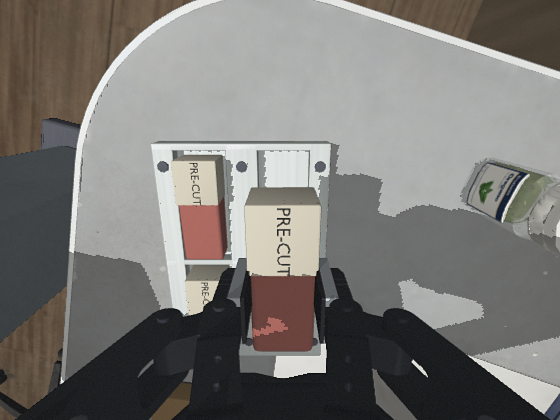

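The held bar is in line with the left rear pocket; its measured centre is within about 2 mm. Now I'll lower it.

```bash
python3 -m crank '[[0,0,-0.1,-3,0,0,0],[0,0,0,-3,0,0,0],[0,0,0,-2,0,0,0],[0,0,0,-1,0,0,0],[0,0,0,-0.5,0,0,0],[0,0,0,-0.5,0,0,0],[0,0,0,0,0,0,0]]'
python3 look.py
```

```text
t: 10.17
position: [0.5021, 0.3212, 0.195]
ee_rot: [102.7, 90.0, 28.2]
ft_force: [0.6, 0.5, -2.1]
grip_width: 0.03
t 10.17 pos [0.5021 0.3212 0.195 ] down [ 0.001  0.    -1.   ] jaw yaw 15.5 w 0.03 F [ 0.6  0.5 -2.1] q [28. 18. 96.  0. 66. 12.]
```

```bash
python3 -m crank '[[0,0,0,-0.1,0,0,0],[4.4,0,0,0,0,0,0],[4.4,0,0,0,0,0,0],[4.4,0,0,0,0,0,0],[4.4,0,0,1,0,0,0],[4.4,0,0,3,0,0,0],[4.4,0,0,3.5,0,0,0],[4.4,0,0,3.5,0,0,0]]'
python3 -m crank '[[6,-0.61,-3.93,0,0,0,-3.3],[6,-0.61,-3.93,0,0,0,-3.3],[6,-0.61,-3.93,0,0,0,-3.3],[6,-0.61,-3.93,0,0,0,-3.3],[6,-0.61,-3.93,0,0,0,-3.3],[6,-0.61,-3.93,0,0,0,-3.3],[6,-0.61,-3.93,0,0,0,-3.3],[6,-0.61,-3.93,0,0,0,-3.3],[6,-0.61,-3.93,0,0,0,-3.3],[6,-0.61,-3.93,0,0,0,-3.3]]'
python3 -m crank '[[6,0,0,0,0,0,0],[6,0,0,0,0,0,0],[6,0,0,0,0,0,0]]'
python3 look.py; python3 bar.py; python3 - <<'E'
from h import *
for n in ["top","scene"]:
    f=grab_frame(n)
    for r in regions_of("bar3",f):
        P=mask_pts(f,r["pixels"]);z=np.percentile(P[:,2],92);print(n,round(r["confidence"],2),round(z,3),rect(P,z-.01,z+.01))
E
```

```text
t: 10.83
position: [0.5011, 0.3212, 0.3052]
ee_rot: [-79.8, 89.9, -154.3]
ft_force: [0.6, 0.2, -0.0]
grip_width: 0.0441
t: 11.67
position: [0.44, -0.0733, 0.3051]
ee_rot: [92.1, 89.9, -15.4]
ft_force: [1.2, 0.2, 0.5]
grip_width: 0.0596
t: 11.92
position: [0.4407, -0.0716, 0.3045]
ee_rot: [115.3, 89.9, 7.8]
ft_force: [0.6, 0.6, 0.6]
grip_width: 0.0599
t 11.92 pos [ 0.4407 -0.0716  0.3045] down [ 0.001  0.    -1.   ] jaw yaw -17.5 w 0.0599 F [0.6 0.6 0.6] q [-16. -13. 116.   0.  77.   2.]
cam [0.46543878 0.00705257 0.27561351]
0.73 [259. 152. 304. 253.] [0.025 0.03  0.034 0.034] depth (array([440.2, -72.2]), array([85.2, 32.8]), np.float32(72.2), 3747) proj (array([441.1, -68.9]), array([85.4, 33.5]), np.float32(72.3), 3898)
   z along y [(-0.032, 0.0258), (-0.04, 0.0332), (-0.055, 0.0332), (-0.069, 0.0295), (-0.083, 0.0279), (-0.098, 0.0265), (-0.109, 0.0253)]
top 0.82 0.037 (array([437.9, 304.5]), array([32.5, 85.7]), np.float32(105.4), 457)
top 0.79 0.038 (array([464.6, 208.4]), array([33. , 84.9]), np.float32(105.1), 451)
top 0.57 0.037 (array([501.9, 320.7]), array([32.4, 85.7]), np.float32(105.0), 449)
scene 0.78 0.03 (array([437.1, -73.3]), array([89.6, 34.2]), np.float32(72.3), 329)
scene 0.7 0.034 (array([498., 320.]), array([38.7, 87.9]), np.float32(100.6), 239)
scene 0.64 0.034 (array([434.4, 304. ]), array([36.3, 86.8]), np.float32(105.6), 251)
scene 0.56 0.034 (array([461. , 208.3]), array([41.1, 87.1]), np.float32(104.5), 272)
```

The first bar is seated at the same height as the bars already in place. Now the second bar.

```bash
python3 -m crank '[[6,0,0,-3,0,0,0],[6,0,0,-3,0,0,0],[6,0,0,-3,0,0,0],[6,0,0,-2.8,0,0,0],[6,0,0,0,0,0,0],[0,0,0,0,0,0,0],[0,0,0,0,0,0,0],[0,0,0,0,0,0,0],[0,0,0,0,0,0,0],[0,0,0,0,0,0,0]]'
python3 -m crank '[[0,0,0,0,0,0,0],[0,0,0,0,0,0,0],[0,0,0,2,0,0,0],[0,0,0,3,0,0,0],[0,0,0,3,0,0,0],[0,0,0,3,0,0,0]]'; python3 look.py
python3 -m crank '[[0,1.1,3.74,0,0,0,4.1],[0,1.1,3.74,0,0,0,4.1],[0,1.1,3.74,0,0,0,4.1],[0,1.1,3.74,0,0,0,4.1],[0,1.1,3.74,0,0,0,4.1],[0,1.1,3.74,0,0,0,4.1],[0,1.1,3.74,0,0,0,4.1],[0,1.1,3.74,0,0,0,4.1]]'
python3 -m crank '[[0,0,0,0,0,0,0],[0,0,0,0,0,0,0],[0,0,0,0,0,0,0]]'
python3 look.py; sed -i 's/pk1/pk2/' pk.py; python3 pk.py
```

```text
t: 13.05
position: [0.4419, -0.0718, 0.1879]
ee_rot: [94.1, 89.8, -13.3]
ft_force: [-0.6, 0.5, 8.1]
grip_width: 0.0301
t: 13.55
position: [0.4403, -0.0715, 0.2975]
ee_rot: [91.7, 90.0, -15.8]
ft_force: [0.3, -1.0, -1.7]
grip_width: 0.0302
t 13.55 pos [ 0.4403 -0.0715  0.2975] down [ 0. -0. -1.] jaw yaw -17.4 w 0.0302 F [ 0.3 -1.  -1.7] q [-16. -13. 116.   0.  76.   2.]
t: 14.22
position: [0.5288, 0.2297, 0.2965]
ee_rot: [87.2, 89.9, 12.8]
ft_force: [1.0, 0.2, -2.0]
grip_width: 0.0299
t: 14.47
position: [0.5285, 0.2276, 0.2959]
ee_rot: [-26.5, 90.0, -101.1]
ft_force: [0.4, -0.2, -1.1]
grip_width: 0.0301
t 14.47 pos [0.5285 0.2276 0.2959] down [-0. -0. -1.] jaw yaw 15.4 w 0.0301 F [ 0.4 -0.2 -1.1] q [18.  8. 96. -0. 76.  3.]
mag 0.61 (array([483.9, 263.7]), array([140.1, 204.2]), np.float32(105.6), 19589)
bar 0.59 [244. 184. 318. 355.] 0.141 (array([527.4, 226.8]), array([34.6, 85.7]), np.float32(105.2), 10378)
bar 0.59 [259.   7. 310. 143.] 0.039 (array([502.6, 320.9]), array([32.9, 85. ]), np.float32(105.3), 6309)
bar 0.56 [152.   7. 220. 141.] 0.039 (array([438.3, 305. ]), array([33.2, 85.5]), np.float32(105.4), 6628)
floor [302, 38, 9, 107, 402] 0.0081 (array([523.4, 318.5]), array([ 4.9, 76.5]), np.float32(103.1), 402)
floor [255, 48, 10, 97, 462] 0.008 (array([487.6, 305.2]), array([ 5.6, 70.1]), np.float32(106.7), 462)
floor [174, 71, 50, 74, 524] 0.0081 (array([442.7, 284.5]), array([39.7, 54.6]), np.float32(105.7), 524)
floor [176, 152, 56, 106, 625] 0.0082 (array([464.8, 206.8]), array([39.5, 94.1]), np.float32(106.2), 625)
floor [258, 152, 51, 36, 1801] 0.0079 (array([520.6, 255.7]), array([41.3, 30.3]), np.float32(15.7), 1801)
floor [326, 208, 35, 54, 1240] 0.0073 (array([588.2, 212.5]), array([30. , 51.7]), np.float32(105.2), 1240)
```

View pics/pk2.png

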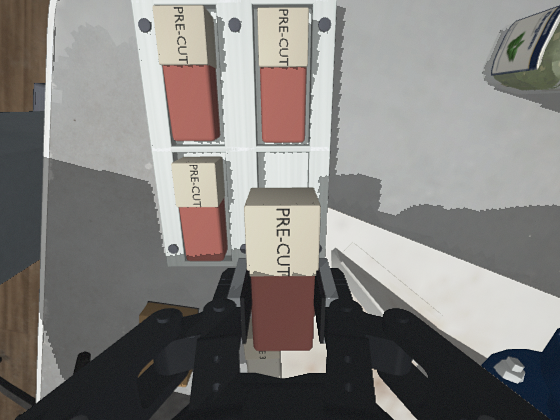

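The left rear pocket is filled and flat. The second bar needs about 2 mm along the pocket and 1 mm across before I lower it.

```bash
python3 -m crank '[[0,0.15,-0.2,-3,0,0,0],[0,0,0,-3,0,0,0],[0,0,0,-2,0,0,0],[0,0,0,-1,0,0,0],[0,0,0,-0.5,0,0,0],[0,0,0,-0.5,0,0,0],[0,0,0,0,0,0,0]]'
python3 look.py
```

```text
t: 15.25
position: [0.5305, 0.2254, 0.1961]
ee_rot: [93.4, 90.0, 18.7]
ft_force: [-0.6, 0.5, -1.8]
grip_width: 0.0303
t 15.25 pos [0.5305 0.2254 0.1961] down [ 0.001  0.    -1.   ] jaw yaw 15.3 w 0.0303 F [-0.6  0.5 -1.8] q [18. 15. 99.  0. 65.  3.]
```

```bash
python3 -m crank '[[0,0,0,-0.2,0,0,0],[4.4,0,0,0,0,0,0],[4.4,0,0,0,0,0,0],[4.4,0,0,0,0,0,0],[4.4,0,0,1,0,0,0],[4.4,0,0,3.5,0,0,0],[4.4,0,0,4,0,0,0],[4.4,0,0,4,0,0,0],[4.4,0,0,4,0,0,0]]'
python3 -m crank '[[0,-0.92,-3.76,0,0,0,-2.3],[0,-0.92,-3.76,0,0,0,-2.3],[0,-0.92,-3.76,0,0,0,-2.3],[0,-0.92,-3.76,0,0,0,-2.3],[0,-0.92,-3.76,0,0,0,-2.3],[0,-0.92,-3.76,0,0,0,-2.3],[0,-0.92,-3.76,0,0,0,-2.3],[0,-0.92,-3.76,0,0,0,-2.3],[0,-0.92,-3.76,0,0,0,-2.3],[0,-0.92,-3.76,0,0,0,-2.3]]'
cat > chk.py <<'E'
from h import *
yaw=np.radians(-12.2);c,s=np.cos(yaw),np.sin(yaw);n=np.array([-.565*c,-.565*s,.825]);up=np.array([.825*c,.825*s,.565]);left=np.array([-s,c,0])
for nm in ["top","scene"]:
    f=grab_frame(nm);cv2.imwrite(f"pics/chk_{nm}.png",f["image"])
    for r in regions_of("bar3",f)[:5]:
        P=mask_pts(f,r["pixels"]);z=np.percentile(P[:,2],92);print(nm,round(r["confidence"],2),round(z,3),rect(P,z-.01,z+.01))
    for q in ["short_bar","sanding_block","marker","screwdriver"]:
        for r in regions_of(q,f)[:1]:
            P=mask_pts(f,r["pixels"]);z=np.percentile(P[:,2],97);print(nm,q,rect(P,z-.008,z+.01)[0])
    h=[r for r in regions_of("handle",f) if r["box"][0]>330]
    if h:
        P=mask_pts(f,h[0]["pixels"]);fc=np.array([.4515,-.276,.0881]);T=P[(P-fc)@n>.034];v=np.linalg.svd(T-T.mean(0))[2][0];print("handle along up/left",(v@up).round(3),(v@left).round(3),"centre",T.mean(0).round(3))
E
python3 look.py; python3 chk.py
```

```text
t: 16.0
position: [0.5297, 0.2255, 0.3616]
ee_rot: [92.0, 90.0, 17.4]
ft_force: [1.6, 0.5, -0.2]
grip_width: 0.044
t: 16.83
position: [0.4372, -0.152, 0.3601]
ee_rot: [72.9, 89.9, -24.8]
ft_force: [0.6, -0.2, 0.8]
grip_width: -0.0001
t 16.83 pos [ 0.4372 -0.152   0.3601] down [ 0.002 -0.001 -1.   ] jaw yaw -7.7 w -0.0001 F [ 0.6 -0.2  0.8] q [-26. -13. 110.   0.  83. -18.]
top 0.93 0.038 (array([501.9, 319.6]), array([31.2, 83.7]), np.float32(106.7), 416)
top 0.89 0.038 (array([437.8, 304.9]), array([32.6, 85. ]), np.float32(105.4), 454)
top 0.8 0.037 (array([464.1, 208.7]), array([32.8, 84.6]), np.float32(104.1), 437)
top 0.36 0.083 (array([ 554., -223.]), array([2.4, 9.6]), np.float32(162.8), 6)
top short_bar [549.5  77.2]
top sanding_block [455.6  56.6]
top marker [371.1 -50.6]
top screwdriver [656.4 -99.8]
scene 0.95 0.035 (array([433.9, 303.2]), array([35.3, 84. ]), np.float32(108.8), 243)
scene 0.89 0.034 (array([495.4, 318.7]), array([41. , 85.6]), np.float32(98.0), 224)
scene 0.84 0.034 (array([461.5, 206.7]), array([37.5, 84.7]), np.float32(103.2), 258)
scene 0.7 0.034 (array([528.1, 223. ]), array([38.4, 86.5]), np.float32(106.0), 251)
scene short_bar [547.4  74.7]
scene sanding_block [452.3  55.3]
scene marker [366.3 -50.6]
scene screwdriver [ 651.1 -103.7]
handle along up/left -0.0 -1.0 centre [ 0.433 -0.266  0.122]
```

All four bars lie at the same height, nothing else has moved, and the handle is still off. Now I'll switch it on.

```bash
python3 -m crank '[[0,-0.9,-3.7,0,0,0,-2.2],[0,-0.9,-3.7,0,0,0,-2.2],[0,0,0,0,0,0,0],[0,0,0,-2.8,0,0,0],[0,0,0,-2.8,0,0,0],[0,0,0,-2.8,0,0,0],[0,0,0,0,0,0,0]]'
python3 look.py
```

```text
t: 18.12
position: [0.4179, -0.223, 0.2689]
ee_rot: [-112.4, 89.5, 145.5]
ft_force: [-0.4, 0.1, -1.2]
grip_width: 0.0003
t 18.12 pos [ 0.4179 -0.223   0.2689] down [-0.008  0.005 -1.   ] jaw yaw -12.0 w 0.0003 F [-0.4  0.1 -1.2] q [-34.  -6. 113.   0.  73. -22.]
```

```bash
python3 -m crank '[[0,0.73,-0.16,0.2,0,0,0],[0,0.73,-0.16,0.2,0,0,0],[0,0.73,-0.16,0.2,0,0,0],[0,0.73,-0.16,0.2,0,0,0],[0,0.73,-0.16,0.2,0,0,0],[0,0.73,-0.16,0.2,0,0,0],[0,0.5,-0.7,0.2,0,0,0],[0,0,0,0,0,0,0],[0,0,0,0,0,0,0]]'
python3 look.py; python3 -m crank '[[0,-0.5,0.5,1.5,0,0,0],[0,0,0,4,0,0,0],[0,0,0,4,0,0,0],[0,-0.5,4,0,0,0,0],[0,-0.5,4,0,0,0,0],[0,-0.5,4,0,0,0,0],[0,0,4,0,0,0,0],[0,0,0,0,0,0,0],[0,0,0,0,0,0,0]]'
python3 look.py; python3 chk.py
```

```text
t: 18.87
position: [0.4693, -0.2415, 0.2891]
ee_rot: [60.6, 90.0, -41.4]
ft_force: [-0.2, 0.5, -0.3]
grip_width: -0.0003
t 18.87 pos [ 0.4693 -0.2415  0.2891] down [ 0. -0. -1.] jaw yaw -12.0 w -0.0003 F [-0.2  0.5 -0.3] q [-33.   1. 104.  -0.  75. -21.]
t: 19.62
position: [0.4485, -0.074, 0.3837]
ee_rot: [132.3, 90.0, 30.5]
ft_force: [-0.7, -0.4, 0.0]
grip_width: 0.0003
t 19.62 pos [ 0.4485 -0.074   0.3837] down [ 0.  0. -1.] jaw yaw -11.8 w 0.0003 F [-0.7 -0.4  0. ] q [-16. -15. 109.   0.  86.  -4.]
top 0.86 0.038 (array([438.1, 304.6]), array([32.6, 85.7]), np.float32(106.0), 454)
top 0.8 0.037 (array([464.6, 208.7]), array([32.8, 84.6]), np.float32(104.9), 455)
top 0.69 0.037 (array([501.7, 321.6]), array([32.2, 84.5]), np.float32(105.1), 452)
top 0.55 0.037 (array([531.1, 225.2]), array([33. , 84.8]), np.float32(106.6), 443)
top short_bar [548.6  77. ]
top sanding_block [455.7  56.4]
top marker [370.6 -39.6]
scene 0.76 0.034 (array([461.3, 207.5]), array([38.1, 87.5]), np.float32(105.0), 255)
scene 0.74 0.034 (array([528. , 223.6]), array([38.8, 85.8]), np.float32(105.6), 227)
scene 0.69 0.034 (array([434.8, 303.1]), array([37.9, 84.7]), np.float32(102.3), 243)
scene 0.54 0.034 (array([497.5, 318.3]), array([35.6, 84.9]), np.float32(103.3), 219)
scene short_bar [547.8  75.6]
scene sanding_block [452.9  54.9]
scene marker [366.4 -49.9]
scene screwdriver [ 652.9 -100.7]
handle along up/left -1.0 -0.005 centre [ 0.434 -0.265  0.123]
```

```bash
python3 -c "
import cv2;i=cv2.imread('pics/chk_scene.png');cv2.imwrite('pics/fin.png',cv2.resize(i[160:320,150:430],None,fx=2.8,fy=2.8))"
```

```text
(no output)
```

View pics/fin.png

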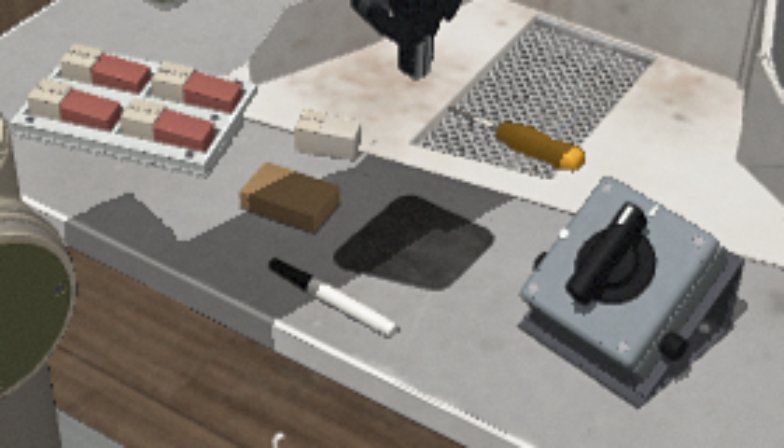

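All four pockets are filled, the pointer at (630,212) is up the slope at on, and the gripper is clear of everything.

```bash
python3 -c "
from workcell import finish_job;print(finish_job())"
```

```text
the job is handed in; nothing more can be done
None
```

The job is done and handed in at about 20 s of the 67 s allowed; the system gave no verdict. I pushed the handle to off with closed fingers, laid both spare bars in the two empty rear pockets, and pushed the handle back to on.

**Isolator:** before the bars were touched, the camera showed the handle level across the slope. At the end it lies straight up the slope, with the pointer at the top.

**Bars:** all four lie flat at the same height. The two I placed are within about 2–3 mm of the pocket centres. The two bars already in place have not measurably moved.

**Other items:** the last scene-camera measurements put the short bar, sanding block, marker and screwdriver within about 4 mm of where they started.

**Checks that disagreed:**
- In the last top view, the marker read 10 mm off along its length and the screwdriver was not found. I think the arm was blocking that view; the scene camera showed both unmoved.
- After I placed the second bar, the top camera missed it once. The scene camera saw it then, and the top camera found it in the last check.

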